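Put the big plug gauge away in its case

TASK

Put the big plug gauge away, the one with both the thick end and the long handle: lift the lid of its case by the bar until it rests open on its stop, then lay the gauge on its side in the cradle inside, wide end in the wide saddle and handle in the narrow one. It is a precision gauge, so set it down gently rather than dropping it in. Leave the other two gauges, the spray bottle and the tape roll where they stand, and the lid open.

Things in the scene. Friction and masses are not known exactly. Their poses are not given: they have to be found in the camera images.
- case: grey plastic instrument case fixed to the bench, lower shell 142 (x) by 166 (y) by 34 mm high, walls and floor 6 mm. Origin: centre of its underside; z up; its lid is hinged along the +x rim. Inside, two black 90 degree V saddles hold the gauge along the case's y axis; the rest of the inside (130 by 154 mm) is free down to the floor
- wide_saddle (a point): on the cradle axis over the middle of the wide V saddle, for the 44 mm end: 40 mm from the case's centre towards its +y, 42 mm above the bench. The saddle is 30 mm long in y, 64 mm across in x, its top 36 mm above the bench
- narrow_saddle (a point): on the cradle axis over the middle of the narrow V saddle, for the 24 mm handle: 47 mm from the case's centre towards its -y, 42 mm above the bench. The saddle is 12 mm long in y, about 37 mm across in x, its top 38 mm above the bench
- cradle (a point): point on the axis of the cradle, midway between the end walls: 42 mm above the bench, over the case's origin. The middle of a properly laid gauge lies here; axes as the case's, the gauge's wide end towards +y. Lengthwise there is 12 mm of play each way before the end wall
- lid (a joint): lid angle, rad: 0 shut, 1.75 fully open on its stop. It falls shut when let go below about 1.3 rad and falls open to its stop beyond
- lid_hinge (a point): middle of the hinge axis, 34 mm above the bench on the case's +x rim; the axis is the case's y
- lid_bar (a point): middle of the lid's pull bar: round, steel, 12 mm thick, 80 mm long in y, held 35 mm out from the lid's front face. Shut: 50 mm above the bench, 177 mm in front of the hinge axis and 16 mm above it. Axes turn with the lid, a shell 142 by 166 mm and 32 mm deep, 0.3 kg; shut, its top is 66 mm above the bench
- mat: black rubber mat, fixed, 200 by 200 by 4 mm, on which the three gauges stand upright. Origin: centre of its underside
- gauge: the big plug gauge, to be put away: solid steel cylinder 44 mm in diameter and 50 mm high, with a coaxial aluminium handle of 24 mm diameter above it; 130 mm long over all, about 0.55 kg. Origin: centre of the wide end's flat face (its underside at the start); z along the axis towards the handle's end
- gauge_middle (a point): point on the big gauge's axis, 65 mm from either end; z towards the handle's end
- short_gauge: another plug gauge, to be left alone: same 44 mm wide end (50 mm high) but a stub of a handle, 85 mm tall over all, handle diameter 24 mm. Origin: centre of its underside
- thin_gauge: another plug gauge, to be left alone: 130 mm tall, but its steel end is only 30 mm in diameter (50 mm high), handle 24 mm. Origin: centre of its underside
- spray_bottle: white plastic bottle, 68 mm in diameter, 170 mm tall, to be left alone. Origin: centre of its underside
- roll: upright roll of green masking discs, 76 mm in diameter, 70 mm tall, hollow, to be left alone. Origin: centre of its underside
There are look-alikes about, which are no part of the job. What is shaped like the gauge but red is not meant.

How it is judged:
On the way:
1. the lid is open on its stop (value of joint lid above 1.66 rad), for 0.2 s.
At the end, for the whole second after the job is handed in: The lid is open on its stop (angle above 1.66 of 1.75 rad). The big gauge lies at rest in both saddles: wide end towards the case's +y, axis within 0.08 rad of the case's y axis, its middle within 5 mm of the cradle point across and in height and within 14 mm lengthwise (value of joint lid above 1.66 rad and angle between the z axis of gauge and the y axis of case, either way round below 0.08 rad and y of gauge in the frame of case above 0.04 m and y of gauge_middle in the frame of case between -0.014 and 0.014 m and x of gauge_middle in the frame of case between -0.005 and 0.005 m and z of gauge_middle in the frame of case between 0.037 and 0.047 m and linear speed of gauge below 0.02 m/s); the robot touches nothing.
It fails at once if the big gauge is banged into the case (over 80 N) (contact force between gauge and case above 80 N).
It fails at once if the big gauge is dropped: out of the fingers and falling faster than 0.45 m/s (a free fall of about 10 mm) (linear speed of gauge above 0.45 m/s and contact force between gauge and the fingers below 0.2 N).
It fails at once if another gauge, the bottle or the roll is moved more than 25 mm (distance of any of short_gauge, thin_gauge, spray_bottle, roll from where it was at the start of the episode above 0.025 m).
It fails at once if another gauge, the bottle or the roll is knocked over (angle between any of short_gauge, thin_gauge, spray_bottle, roll's own z axis and vertical above 0.5 rad).
It also fails if it takes over 58 s, if anything falls off the work surface, if the arm or the gripper's body presses on something with over 40 N, if the wrist force passes 120 N, or if a joint passes its speed limit or range.

ROBOT

A 6-joint arm with a two-finger parallel gripper is mounted at the origin on the work surface. World frame = base frame: x ahead of the robot, y to its left, z up, the work surface at z = 0. Lengths are in m, angles in rad, forces in N, time in s.
With the tool pointing down it reaches from about 0.375 to 0.975 m from the base axis. Payload 3.8 kg.
Tool frame: the origin (TCP) lies midway between the tips of the shut fingers; the grasp point (between the pads) lies 19 mm behind it; x points along the fingers, y is the direction in which the jaws open and shut, and the axes are right-handed (so a half turn about x gives the same grasp; the last joint's range is limited). The gripper opens to 88 mm and grips with 3 to 60 N. Pads are 18 mm wide; open, the fingers measure 123 mm over their backs; the gripper's body (75 mm by 187 mm) begins 45 mm behind the grasp point.
Start: joints at [1.227, 0.264, 1.604, -0, 1.274, -0.037], TCP at [0.204, 0.643, 0.239] pointing down, gripper open.
Joint ranges: [-2.63, 2.63], [-0.94, 2.18], [0.31, 2.57], [-1.31, 4.45], [0, 2.66], [-2.55, 2.55]. Speed limits (rad/s): [2.57, 2.57, 3.14, 3.14, 3.14, 3.14].

INTERFACE

Orientations are given as a rotation vector (axis times angle).
In Python, from cell import manip, inverse_kinematics, cams, order gives the robot as it stands. Calls block until the motion is done:
- manip.move_pose(position, orientation): joint-space move of the TCP to a pose.
- manip.move_linear(position, rate=0.15, rot=None): straight line of the TCP; rot=None keeps the orientation; rate is the mean speed in m/s.
- manip.set_joints(angles): joint-space move.
- manip.set_gripper(opening, force=None): finger opening in m; force is the grip in N (None keeps the last); returns when the fingers have stopped.
- manip.dwell(seconds).
- inverse_kinematics(position, orientation): joint angles nearest the present ones, or None.
- manip.state(): the state.
- cams.capture(name): name is "side" or "top"; returns a dict with "image" (480x640x3 uint8, blue, green, red), "z_map" (480x640 float32, m along the optical axis (not along the pixel's ray), 0 where there is no reading), "intrinsics" (3x3 intrinsics, pixels), "position" and "orientation" of the camera in the world. Camera axes: x right, y down, z forward; pixel columns grow to the right and rows downward; lengths in m; the calibration is good to about 2 mm. A picture is of the moment at which its call begins.
A pose or a line that the arm cannot do raises manip.IKError and nothing moves.
- order.close_job(): hands the job in, once; it reports no verdict.
The state is a dict: "clock": time; "joint_pos": joint angles; "joint_velocities": joint speeds; "tau": joint torques, N m; "tool_pos": TCP position; "tcp_rot": TCP orientation; "contact_force": force on the tool from outside, world axes, zero at the start; "moment": the same for the moment, N m; "gripper_width": finger opening in m.
Only numpy, scipy, OpenCV 4.12 (cv2) and the standard library are available. Lean on these libraries where they do the work, as an engineer would, in place of code of your own. Each camera call takes 0.05 s, during which the arm holds its last target.

## Working session

There is one attempt and no reset: what is moved stays moved. The work goes in short steps, each a Python script; the robot and the scene stay as the last script left them, time stands still between calls to the robot, and variables do not carry over. Pictures are saved under pics/ and viewed, and the job is handed in when it is done.

```bash
ls; mkdir -p pics; python3 - <<'E'
from cell import manip,cams
import cv2,numpy as np
for n in("side","top"):
    c=cams.capture(n); cv2.imwrite(f"pics/{n}0.png",c["image"]); print(n,c["position"],c["orientation"],c["intrinsics"].tolist() if hasattr(c["intrinsics"],"tolist") else c["intrinsics"])
s=manip.state();print(s["clock"],s["tool_pos"],s["tcp_rot"],s["gripper_width"])
E
```

```text
pics
side [ 0.26564643 -0.45861637  0.60367273] [-2.23983318  0.62810873 -0.24726838] [[464.8834260322058, 0.0, 323.9391780960183], [0.0, 464.8834260322058, 246.4656142652384], [0.0, 0.0, 1.0]]
top [ 0.4599179  -0.00490637  0.96118035] [-2.19538909  2.16637847 -0.07674621] [[556.1085532299184, 0.0, 320.4938846260948], [0.0, 556.1085532299184, 237.4851559322858], [0.0, 0.0, 1.0]]
0.1 [0.20365991 0.64287083 0.23753845] [ 0.23922213  1.55768437 -0.24230954] 0.08784217294767573
```

View pics/side0.png

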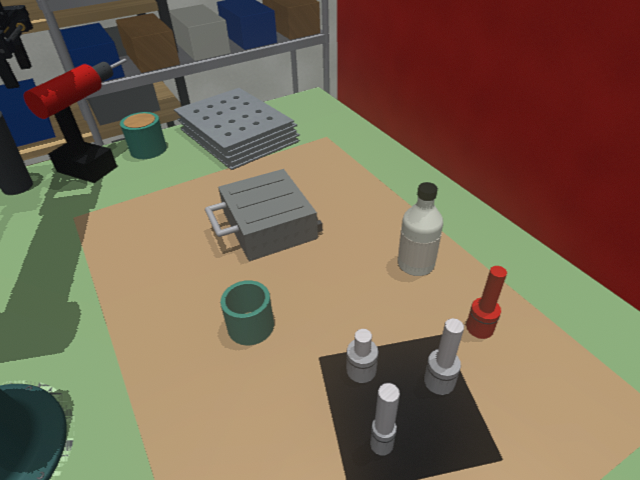

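View pics/top0.png

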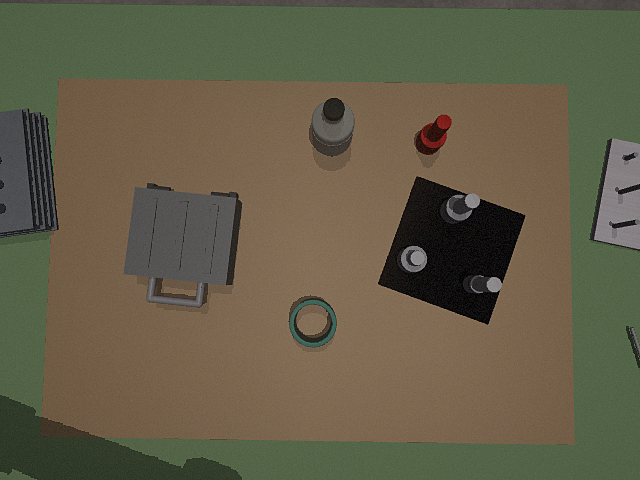

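The side view shows the shut case at about (268,213), the roll at (247,312), the bottle at (420,235) and a red decoy at (485,305). Three gauges stand on the mat:
- Top view (460,208), side view (443,365): tall with a thick end, so it fits the big gauge.
- Top view (413,259), side view (362,358): stub handle, so it is the short gauge.
- Top view (483,285), side view (384,425): tall with a slim end, so it is the thin gauge.

Next I'll measure them and confirm in an enlarged crop.

```bash
cat > h.py <<'E'
import cv2,numpy as np
from scipy.spatial.transform import Rotation as R
from cell import manip,cams,inverse_kinematics,order
def cloud(c):
    K=c["intrinsics"];z=c["z_map"];v,u=np.mgrid[:480,:640]
    P=np.dstack([(u-K[0,2])/K[0,0]*z,(v-K[1,2])/K[1,1]*z,z])
    W=P@R.from_rotvec(c["orientation"]).as_matrix().T+c["position"]; W[z==0]=np.nan
    return W
def ray(c,uv,h):
    K=c["intrinsics"];d=R.from_rotvec(c["orientation"]).as_matrix()@[(uv[0]-K[0,2])/K[0,0],(uv[1]-K[1,2])/K[1,1],1]
    return c["position"]+d*(h-c["position"][2])/d[2]
E
python3 - <<'E'
from h import *
np.set_printoptions(precision=4,suppress=True)
T=cams.capture("top");S=cams.capture("side")
WT=cloud(T);WS=cloud(S)
print("bench z",np.nanmedian(WT[380:420,300:500,2]),np.nanmedian(WS[330:350,150:180,2]))
def blobs(W,c,box,zlo,zhi,name,h=None):
    u0,v0,u1,v1=box
    m=np.zeros((480,640),np.uint8); z=W[...,2]; m[v0:v1,u0:u1]=((z>zlo)&(z<zhi))[v0:v1,u0:u1]
    n,l,st,ce=cv2.connectedComponentsWithStats(m)
    for i in range(1,n):
        if st[i,4]<25: continue
        p=W[l==i]
        cs=[k for k in cv2.findContours((l==i).astype(np.uint8),0,2)[0]]
        (cu,cv_),r=cv2.minEnclosingCircle(max(cs,key=len))
        hh=np.median(p[:,2]); q=ray(c,(cu,cv_),hh)
        print(name,st[i].tolist(),"cen",(round(cu),round(cv_)),"z",hh,"ray",q,"diam",2*r*(np.linalg.norm(q-c["position"]))/c["intrinsics"][0,0])
blobs(WT,T,(380,170,530,330),.122,.15,"T tall"); blobs(WT,T,(380,170,530,330),.078,.1,"T 89")
blobs(WT,T,(380,170,530,330),.047,.06,"T shoulder")
blobs(WS,S,(330,310,480,470),.128,.15,"S tall")
blobs(WT,T,(280,280,350,360),.06,.08,"T roll")
blobs(WT,T,(300,80,370,170),.15,.2,"T bottle")
# lid
m=np.zeros((480,640),np.uint8); z=WT[...,2]; m[150:320,100:260]=((z>.06)&(z<.072))[150:320,100:260]
cs=max(cv2.findContours(m,0,2)[0],key=cv2.contourArea); P=np.array([ray(T,p[0],.066)[:2] for p in cs])*1000
r=cv2.minAreaRect(P.astype(np.float32));print("lid rect T",r,cv2.boxPoints(r))
m=np.zeros((480,640),np.uint8); z=WS[...,2]; m[150:270,190:340]=((z>.06)&(z<.072))[150:270,190:340]
cs=max(cv2.findContours(m,0,2)[0],key=cv2.contourArea); P=np.array([ray(S,p[0],.066)[:2] for p in cs])*1000
r=cv2.minAreaRect(P.astype(np.float32));print("lid rect S",r)
m=np.zeros((480,640),np.uint8); z=WT[...,2]; m[289:310,140:215]=((z>.04)&(z<.065))[289:310,140:215]
p=WT[m>0];print("bar",len(p),np.median(p,0),p.min(0),p.max(0))
a=cv2.resize(T["image"][165:335,370:540],(400,400));b=cv2.resize(S["image"][300:470,320:490],(400,400))
cv2.imwrite("pics/crop1.png",np.hstack([a,b]))
E
```

```text
bench z 0.0018550087571733709 0.0012374062535718822
T tall [462, 193, 18, 17, 226] cen (471, 200) z 0.13449932250662738 ray [ 0.5805 -0.2245  0.1345] diam 0.027174690037387386
T tall [484, 277, 18, 16, 230] cen (492, 284) z 0.13454400511854542 ray [ 0.4556 -0.256   0.1345] diam 0.027529311175602415
T 89 [455, 198, 13, 15, 56] cen (462, 205) z 0.08737083965355236 ray [ 0.5799 -0.224   0.0874] diam 0.02446866272053113
T 89 [409, 251, 16, 15, 191] cen (416, 258) z 0.08973698131930252 ray [ 0.4959 -0.1512  0.0897] diam 0.025144762446264138
T 89 [476, 277, 9, 15, 61] cen (482, 284) z 0.08946621647252018 ray [ 0.4559 -0.2533  0.0895] diam 0.023732908959944437
T shoulder [445, 195, 27, 26, 319] cen (458, 208) z 0.054734655370424434 ray [ 0.5801 -0.2254  0.0547] diam 0.04564465200892996
T shoulder [400, 246, 27, 26, 355] cen (413, 259) z 0.05474707156118974 ray [ 0.4954 -0.1516  0.0547] diam 0.045191107850833356
T shoulder [469, 275, 15, 18, 92] cen (478, 284) z 0.054189051984677605 ray [ 0.4562 -0.2563  0.0542] diam 0.03183071285602346
S tall [444, 318, 19, 19, 275] cen (453, 328) z 0.134208096843689 ray [ 0.5786 -0.2279  0.1342] diam 0.026388134392911246
S tall [378, 383, 21, 23, 371] cen (388, 394) z 0.1341304124967877 ray [ 0.4553 -0.259   0.1341] diam 0.026598840698829597
T roll [289, 299, 48, 48, 712] cen (312, 323) z 0.07086468386167122 ray [0.3909 0.0108 0.0709] diam 0.07716986051347986
T bottle [323, 98, 22, 23, 401] cen (334, 109) z 0.1705314104960005 ray [ 0.7065 -0.0172  0.1705] diam 0.034386793312610395
lid rect T ((526.7899780273438, 226.63333129882812), (167.72535705566406, 143.85121154785156), 84.65576171875) [[447.3661 149.8343]
 [590.592  136.4361]
 [606.2139 303.4324]
 [462.9879 316.8306]]
lid rect S ((527.0982666015625, 224.29074096679688), (175.65777587890625, 143.75355529785156), 84.62393188476562)
bar 537 [0.4243 0.2325 0.0562] [0.4137 0.1893 0.0486] [0.4416 0.2828 0.0613]
```

View pics/crop1.png

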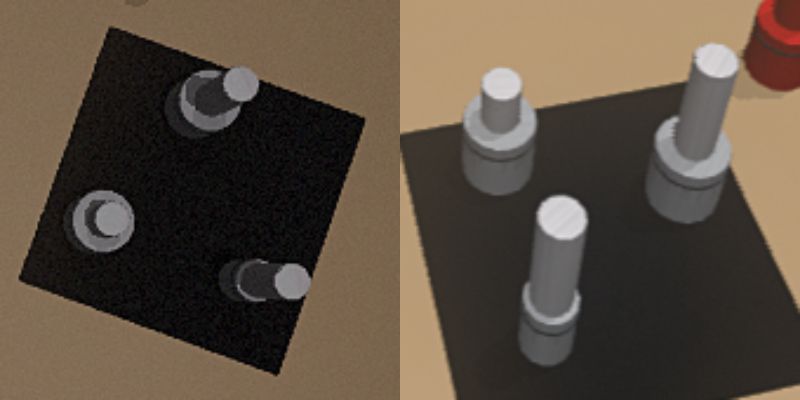

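The crop confirms the big gauge: a 44 mm shoulder at z 0.055 and a top at z 0.134, standing at (0.580, -0.226). The case is at (0.527, 0.226) with yaw about -5.3°, and the bar matches its given offset. Next I'll check reachability for the lid and for picking the gauge with the tool nearly horizontal.

```bash
cat >> h.py <<'E'
C=np.array([0.527,0.2260]);YAW=-0.0932
def rz(t): return R.from_euler('z',t)
cx=np.r_[np.cos(YAW),np.sin(YAW),0]; cy=np.r_[-np.sin(YAW),np.cos(YAW),0]; ez=np.array([0,0,1.])
def case(p): return np.r_[C,0]+cx*p[0]+cy*p[1]+ez*p[2]
def rot(a,j):
    a=a/np.linalg.norm(a); j=j-a*(a@j); j/=np.linalg.norm(j)
    return R.from_matrix(np.c_[a,j,np.cross(a,j)]).as_rotvec()
def ik(p,r):
    try: return inverse_kinematics(p,r)
    except Exception as e: return None
E
python3 - <<'E'
from h import *
np.set_printoptions(precision=2,suppress=True)
print(R.from_rotvec(manip.state()["tcp_rot"]).as_matrix())
H=np.r_[C,0]+cx*.071+ez*.034
for th in(0,.8,1.7):
    b=H+cx*(-.177*np.cos(th)+.016*np.sin(th))+ez*(.177*np.sin(th)+.016*np.cos(th))
    for s in(1,-1): print("bar",th,b,s,ik(b-ez*.013,rot(-ez,s*cx)))
G=np.array([.580,-.226,.067+.0])
for tau in(0,20,30):
  for az in range(-180,180,20):  # direction tool points
    for s in(1,-1):
      t=np.radians(tau);h=np.r_[np.cos(np.radians(az)),np.sin(np.radians(az)),0]
      a=h*np.cos(t)-ez*np.sin(t); j=s*np.cross(ez,h)
      q=ik(G+a*.015,rot(a,j))
      if q is not None: print(tau,az,s,np.array(q))
g0=case([0,.002,.042])
for tau in(0,20,30):
  for phi in(0,20,30):
    for s in(1,-1):
      t=np.radians(tau);a=-ez*np.cos(t)+cy*np.sin(t); j=s*cx
      ro=R.from_rotvec(-cy*np.radians(phi)); a=ro.apply(a);j=ro.apply(j)
      q=ik(g0+a*.015,rot(a,j)); print("place",tau,phi,s,a,q if q is None else np.array(q))
E
```

```text
[[-0.    0.3   0.95]
 [-0.    0.95 -0.3 ]
 [-1.   -0.   -0.  ]]
bar 0 [0.42 0.24 0.05] 1 [ 0.46  0.13  2.18 -0.    0.83  0.55]
bar 0 [0.42 0.24 0.05] -1 None
bar 0.8 [0.49 0.23 0.17] 1 [ 0.4   0.07  1.98 -0.    1.09  0.49]
bar 0.8 [0.49 0.23 0.17] -1 None
bar 1.7 [0.64 0.22 0.21] 1 [ 0.29  0.29  1.66 -0.    1.2   0.38]
bar 1.7 [0.64 0.22 0.21] -1 None
0 -180 1 [-0.27  1.25  0.98 -0.43  2.44  1.24]
0 -180 -1 [-0.27  1.25  0.98 -0.43  2.44 -1.9 ]
0 -160 1 [-0.16  1.18  1.13 -0.69  2.28  1.08]
0 -160 -1 [-0.16  1.18  1.13 -0.69  2.28 -2.06]
0 -140 1 [-0.05  1.09  1.33 -0.89  2.08  1.02]
0 -140 -1 [-0.05  1.09  1.33 -0.89  2.08 -2.12]
0 -120 1 [ 0.04  0.98  1.56 -1.09  1.88  1.05]
0 -120 -1 [ 0.04  0.98  1.56 -1.09  1.88 -2.09]
0 -60 1 [0.07 0.74 2.26 4.27 1.51 1.45]
0 -60 -1 [ 0.07  0.74  2.26  4.27  1.51 -1.69]
0 -40 1 [-0.13  0.73  2.43  3.71  1.59  1.58]
0 -40 -1 [-0.13  0.73  2.43  3.71  1.59 -1.56]
0 -20 1 [-0.48  0.74  2.49  3.01  1.65  1.56]
0 -20 -1 [-0.48  0.74  2.49  3.01  1.65 -1.58]
0 0 1 [-0.8   0.73  2.41  2.34  1.57  1.57]
0 0 -1 [-0.8   0.73  2.41  2.34  1.57 -1.57]
0 20
[... 4287 characters left out ...]
.1   0.5   0.76 -0.09]
place 20 0 -1 [ 0.03  0.34 -0.94] None
place 20 20 1 [ 0.35  0.31 -0.88] [ 0.24  0.12  2.31  0.7   0.35 -0.35]
place 20 20 -1 [ 0.35  0.31 -0.88] None
place 20 30 1 [ 0.5   0.3  -0.81] [ 0.28  0.1   2.4   1.33  0.15 -1.  ]
place 20 30 -1 [ 0.5   0.3  -0.81] [0.28 0.1  2.4  1.33 0.15 2.14]
place 30 0 1 [ 0.05  0.5  -0.87] [ 0.08  0.27  2.14  0.76  0.79 -0.39]
place 30 0 -1 [ 0.05  0.5  -0.87] None
place 30 20 1 [ 0.34  0.47 -0.81] [ 0.12  0.16  2.33  1.17  0.48 -0.91]
place 30 20 -1 [ 0.34  0.47 -0.81] [0.12 0.16 2.33 1.17 0.48 2.24]
place 30 30 1 [ 0.48  0.46 -0.75] [ 0.14  0.13  2.42  1.66  0.4  -1.45]
place 30 30 -1 [ 0.48  0.46 -0.75] [0.14 0.13 2.42 1.66 0.4  1.69]
```

Pick plan: come at the gauge from its free -y side with the tool pointing +y, 15° below horizontal. In the case, lean the tool 20° away from the open lid. First the lid.

```bash
python3 - <<'E'
from h import *
np.set_printoptions(precision=4,suppress=True)
T=cams.capture("top");W=cloud(T)
m=np.zeros((480,640),np.uint8); z=W[...,2]; m[286:312,160:195]=((z>.042)&(z<.07))[286:312,160:195]
v,u=np.nonzero(m); q=ray(T,(u.mean(),v.mean()),.054)
print("bar px",u.mean(),v.mean(),"ray",q,"in case x",(q[:2]-C)@cx[:2],"extent v",v.min(),v.max())
b=case([-.106,0,.05]);print("model bar",b)
manip.set_gripper(.026,20)
r=rot(-ez,cx)
manip.move_pose(b+ez*.12,r)
manip.move_linear(b+ez*.03,.15)
s=manip.state();print(s["clock"],s["tool_pos"],s["gripper_width"])
for n in("side","top"):
    c=cams.capture(n); i=c["image"]; 
    cv2.imwrite(f"pics/{n}1.png",i)
E
```

```text
bar px 177.0 300.911877394636 ray [0.4217 0.2314 0.054 ] in case x -0.10531074876893107 extent v 296 306
model bar [0.4215 0.2359 0.05  ]
3.7167 [0.422  0.2364 0.0806] 0.02637754718715408
```

View pics/side1.png

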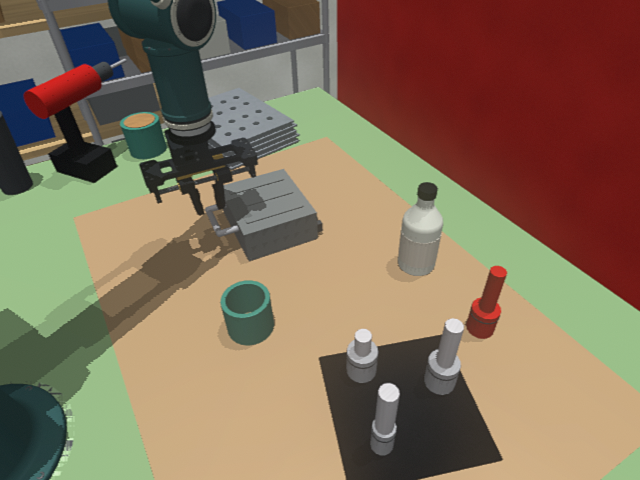

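View pics/top1.png

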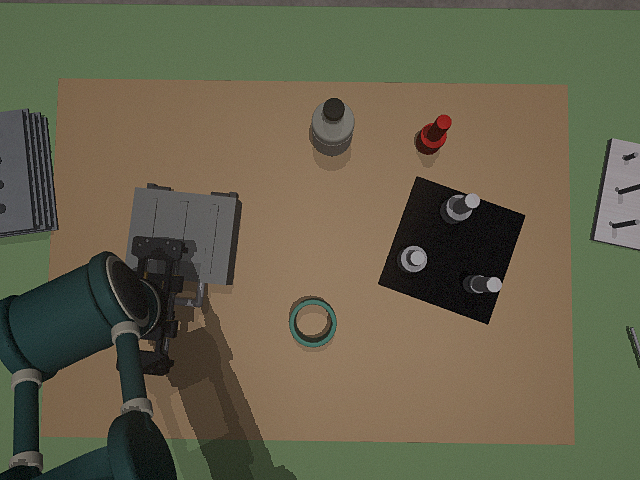

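The jaws straddle the bar at side-view (215,205), and the gripper body is widest along the jaw direction, as I assumed. Now down, grip and arc.

```bash
python3 - <<'E'
from h import *
np.set_printoptions(precision=4,suppress=True)
def pr(t):
    s=manip.state();print(t,round(s["clock"],2),s["tool_pos"],"F",s["contact_force"],"w",round(s["gripper_width"],4))
b=case([-.106,0,.05])
manip.move_linear(b-ez*.013,.08); pr("down")
manip.set_gripper(.004,20); pr("grip")
if manip.state()["gripper_width"]<.009: raise SystemExit("missed")
for th in np.linspace(0,1.62,10)[1:]:
    p=case([.071-.177*np.cos(th)+.016*np.sin(th),0,.034+.177*np.sin(th)+.016*np.cos(th)])-ez*.013
    manip.move_linear(p,.12); pr("%.2f"%th)
    s=manip.state()
    if np.linalg.norm(s["contact_force"])>35: print("high force, stop"); break
c=cams.capture("side"); cv2.imwrite("pics/side2.png",c["image"])
E
```

```text
down 4.5 [0.4215 0.2359 0.0369] F [-0.1024 -0.2032  0.352 ] w 0.0259
grip 4.87 [0.4226 0.2361 0.0377] F [ 2.7279 -0.9464 -0.2895] w 0.0109
0.18 5.28 [0.4283 0.2356 0.0687] F [ 5.5598  0.3414 -3.3089] w 0.0111
0.36 5.7 [0.4396 0.2345 0.0979] F [ 7.6432  1.1219 -5.1482] w 0.0112
0.54 6.12 [0.4548 0.233  0.1246] F [ 5.7496  1.2351 -6.5007] w 0.0111
0.72 6.53 [0.4745 0.2311 0.1487] F [ 0.0792  2.3098 -1.2766] w 0.0112
0.90 6.95 [0.4993 0.2288 0.1701] F [-5.4725  2.3918  6.2688] w 0.0114
1.08 7.37 [0.528  0.2261 0.1855] F [-4.4517  0.6106  8.6052] w 0.0112
1.26 7.78 [0.559  0.2231 0.1953] F [-2.5113 -0.8528  8.7808] w 0.0115
1.44 8.2 [0.5906 0.2201 0.1989] F [-1.0503 -0.3632  7.0989] w 0.0112
1.62 8.62 [0.622  0.2171 0.1967] F [0.7019 1.372  3.0122] w 0.0113
```

View pics/side2.png

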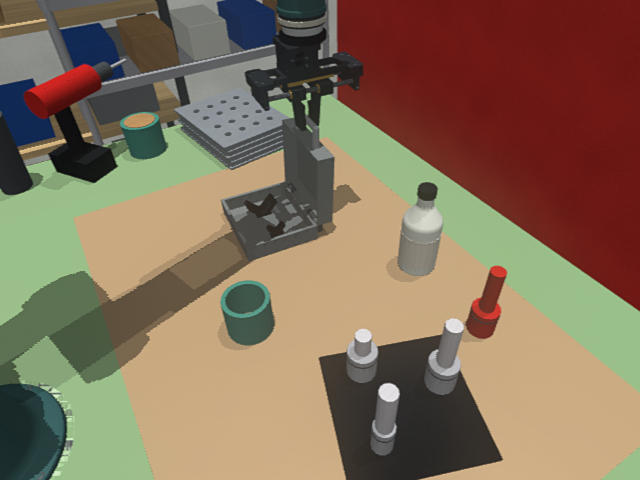

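The lid is at about 1.6 rad and leaning past vertical at side-view (310,175), with the saddles in view at (262,205). Release, let it fall to its stop, and stage for the pick.

```bash
cat >> h.py <<'E'
def pr(t):
    s=manip.state();print(t,round(s["clock"],2),np.round(s["tool_pos"],4),"F",np.round(s["contact_force"],1),"M",np.round(s["moment"],2),"w",round(s["gripper_width"],4))
G=np.array([.5798,-.2258,0.]); az,tau=np.radians(100),np.radians(15)
hh=np.r_[np.cos(az),np.sin(az),0]; pa=hh*np.cos(tau)-ez*np.sin(tau); pj=np.cross(ez,hh)
prot=rot(pa,pj); GP=G+ez*.072   # grasp point, 68 mm above gauge underside
E
python3 - <<'E'
from h import *
np.set_printoptions(precision=4,suppress=True)
pre=GP+pa*.015-hh*.11
for p in(pre+ez*.22,pre,GP+pa*.015,GP+pa*.015+ez*.2): print(ik(p,prot))
manip.set_gripper(.03,20); pr("rel")
s=manip.state();manip.move_linear(s["tool_pos"]+ez*.1,.2)
manip.move_pose(pre+ez*.22,prot); pr("high")
manip.set_gripper(.056,60)
for n in("side","top"):
    c=cams.capture(n); cv2.imwrite(f"pics/{n}3.png",c["image"])
E
```

```text
[-0.8049  0.8658  1.0775  0.7906  2.2819  2.3259]
[-0.8049  1.098   1.0898  0.6733  2.0993  2.1253]
[-0.7308  0.9586  1.3692  0.6986  1.9547  2.076 ]
[-0.7308  0.7203  1.3662  0.7825  2.1334  2.2588]
rel 9.13 [0.6219 0.217  0.1967] F [ 0.5  0.2 -0.4] M [-0.06  0.    0.04] w 0.0298
high 11.78 [ 0.5971 -0.3186  0.2883] F [-0.7 -0.2  0.4] M [-0.38  0.02  0.04] w 0.0301
```

View pics/side3.png

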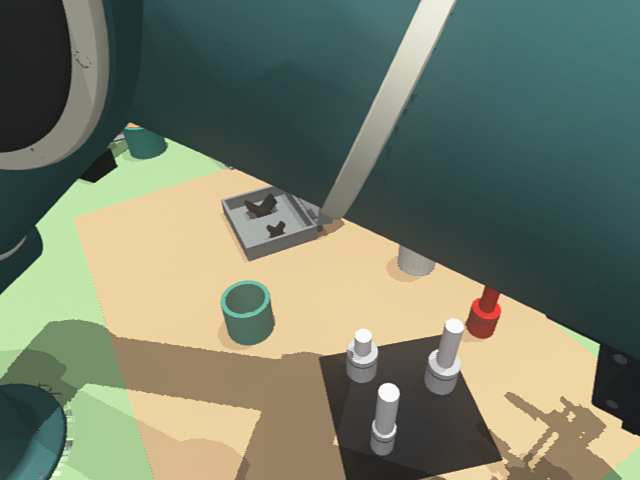

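View pics/top3.png

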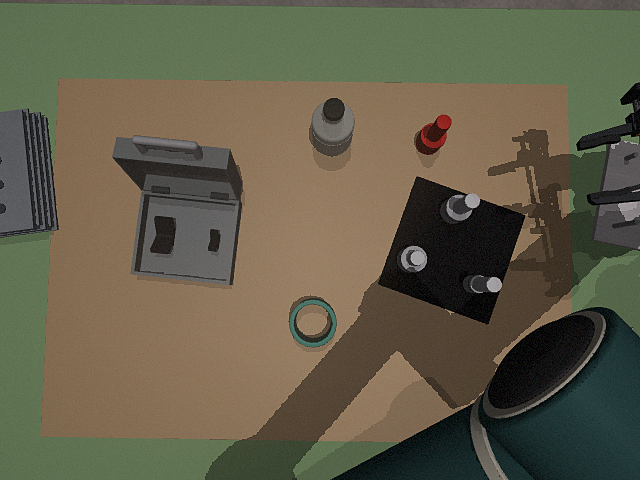

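The lid is resting open at top-view (175,160), and the case interior shows the saddles at (162,235) and (214,240). I'll refine the case pose from the rim and saddles, then descend to the pre-grasp.

```bash
python3 - <<'E'
from h import *
np.set_printoptions(precision=4,suppress=True)
pre=GP+pa*.015-hh*.11
manip.move_linear(pre,.15); pr("pre")
T=cams.capture("top");S=cams.capture("side");W=cloud(T)
cv2.imwrite("pics/side4.png",S["image"]);cv2.imwrite("pics/top4.png",T["image"])
g=cv2.cvtColor(T["image"],cv2.COLOR_BGR2GRAY)
m=np.zeros_like(g);m[205:265,145:230]=(g[205:265,145:230]<45)
n,l,st,ce=cv2.connectedComponentsWithStats(m)
pts=[]
for i in range(1,n):
    if st[i,4]<40: continue
    p=W[l==i]; r=cv2.minAreaRect(np.argwhere(l==i)[:,::-1].astype(np.float32))
    q=ray(T,r[0],np.nanmean(p[:,2])) ;d=q[:2]-C
    print("saddle",st[i].tolist(),"z",np.nanmean(p[:,2]),np.nanmax(p[:,2]),"c",q,"case",d@cx[:2],d@cy[:2])
    # top-edge points
# lid angle: bar position
z=W[...,2];mm=np.zeros_like(g,bool);mm[130:165,130:205]=(z>.19)[130:165,130:205]
p=W[mm];print("bar",np.nanmedian(p,0),"exp at 1.75",case([.071-.177*np.cos(1.75)+.016*np.sin(1.75),0,.034+.177*np.sin(1.75)+.016*np.cos(1.75)]))
# rim
z34=(z>.029)&(z<.040);mm=np.zeros_like(g);mm[185:295,120:250]=z34[185:295,120:250]
v,u=np.nonzero(mm);P=np.array([ray(T,(a,b),.034)[:2] for a,b in zip(u,v)])-C
X,Y=P@cx[:2],P@cy[:2];print("rim x",np.percentile(X,[.5,99.5]),"y",np.percentile(Y,[.5,99.5]))
for nm,sel in(("front",(X<-.06)),("left",(Y>.074)),("right",(Y<-.074))):
    a,b=(Y,X) if nm=="front" else (X,Y)
    f=np.polyfit(a[sel],b[sel],1);print(nm,sel.sum(),"slope",f[0],"mean",b[sel].mean())
E
```

```text
pre 14.06 [ 0.5968 -0.3203  0.0695] F [ 0.3 -0.1  0.2] M [-0.36  0.   -0.01] w 0.0562
saddle [145, 205, 3, 22, 42] z 0.013271144284150318 0.020903815170661644 c [0.565  0.3    0.0133] case 0.030977206123364822 0.07725887454135558
saddle [150, 216, 26, 38, 719] z 0.026166194967105143 0.041117824175727735 c [0.5314 0.266  0.0262] case 0.0006622071028703702 0.04021708976073091
saddle [208, 229, 12, 23, 197] z 0.03107785901213589 0.04323108094511974 c [0.5232 0.1786 0.0311] case 0.00064275479317461 -0.047508179301281324
bar [0.6434 0.2131 0.2111] exp at 1.75 [0.6448 0.215  0.2053]
rim x [-0.0703  0.0938] y [-0.0825  0.0843]
front 393 slope 0.0006012750593874688 mean -0.06713424665543241
left 454 slope -0.002500936323114366 mean 0.08017945866915216
right 377 slope -0.00224719707661203 mean -0.07916823075273652
```

View pics/side4.png

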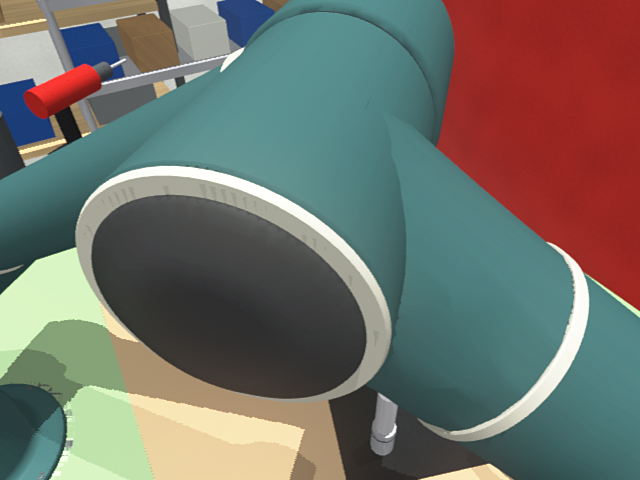

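View pics/top4.png

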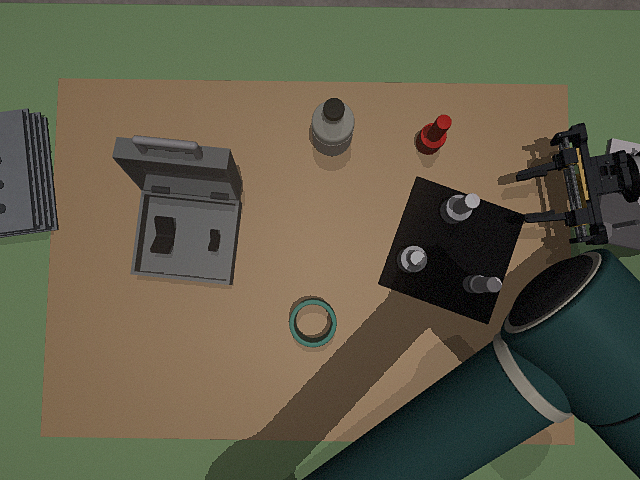

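The case pose agrees within about 1 mm, the lid bar sits at its 1.75 rad position, and the jaws line up with the gauge. Before going in, I'll check the arm's clearance above the thin gauge.

```bash
python3 - <<'E'
from h import *
np.set_printoptions(precision=3,suppress=True)
T=cams.capture("top");S=cams.capture("side")
W=cloud(S)
for u,v in((300,392),(230,300),(380,350),(440,420),(520,420),(480,470)): print("S",u,v,W[v,u])
W=cloud(T)
for u,v in((560,290),(510,310),(490,360),(560,400),(620,300),(580,180),(600,240)): print("T",u,v,W[v,u])
E
```

```text
S 300 392 [ 0.298 -0.382  0.46 ]
S 230 300 [ 0.285 -0.373  0.508]
S 380 350 [ 0.321 -0.394  0.483]
S 440 420 [ 0.352 -0.401  0.419]
S 520 420 [ 0.371 -0.421  0.434]
S 480 470 [ 0.544 -0.347  0.002]
T 560 290 [ 0.454 -0.191  0.523]
T 510 310 [ 0.412 -0.325  0.005]
T 490 360 [ 0.392 -0.151  0.471]
T 560 400 [ 0.365 -0.199  0.5  ]
T 620 300 [ 0.447 -0.228  0.54 ]
T 580 180 [ 0.619 -0.402  0.105]
T 600 240 [ 0.524 -0.42   0.127]
```

The elbow is at about z 0.45, so there is plenty of room. Go in, grip and lift a little.

```bash
python3 - <<'E'
from h import *
p=GP+pa*.015
manip.move_linear(p,.08); pr("in")
manip.set_gripper(.015,60); pr("grip")
if manip.state()["gripper_width"]<.02: raise SystemExit("miss")
manip.move_linear(p+ez*.03,.08); pr("up")
manip.move_linear(p+ez*.22,.15); pr("up2")
for n in("side","top"):
    c=cams.capture(n); cv2.imwrite(f"pics/{n}5.png",c["image"])
E
```

```text
in 15.78 [ 0.5774 -0.212   0.0681] F [-0.6  0.7 -0.3] M [-0.38  0.04 -0.04] w 0.0561
grip 16.39 [ 0.5777 -0.2115  0.0682] F [ 1.8 -0.4 -0.4] M [-0.32 -0.09 -0.3 ] w 0.0225
up 16.92 [ 0.5774 -0.2118  0.0986] F [ 0.4  1.  -4.7] M [-1.03 -0.04 -0.01] w 0.0228
up2 18.33 [ 0.577  -0.2113  0.2867] F [ 0.2  0.7 -4.9] M [-1.02 -0.06 -0.  ] w 0.0225
```

View pics/top5.png

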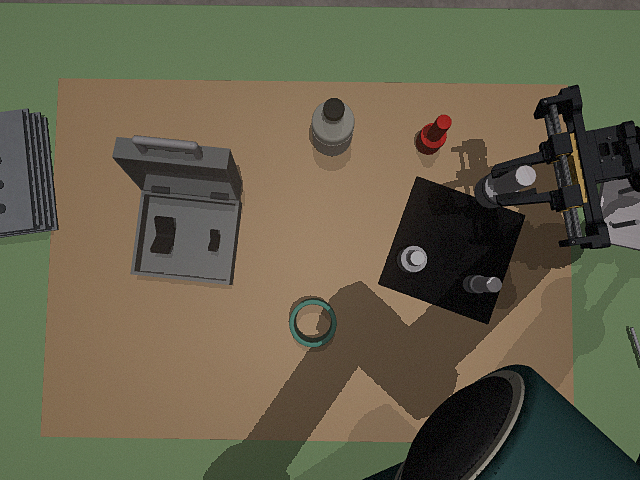

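View pics/side5.png

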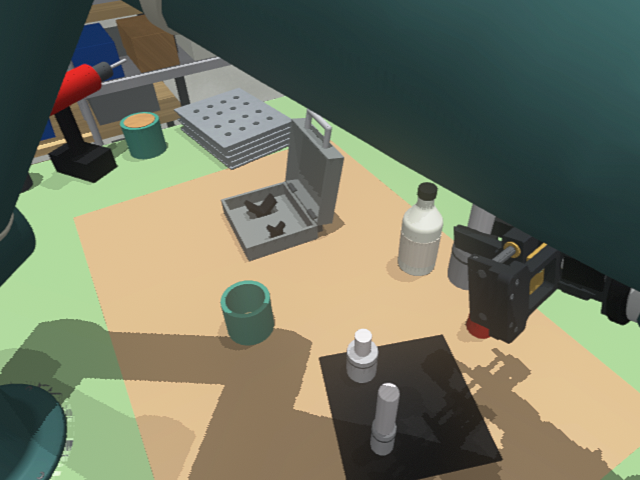

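The gauge is held (jaw width 22.5 mm, about 5 N of load). Its place on the mat is empty and the other two gauges haven't moved. Now swing over to the case in steps, laying the gauge horizontal high above the bench.

```bash
cat >> h.py <<'E'
phi=np.radians(20)
la=-ez*np.cos(tau)+cy*np.sin(tau); _ro=R.from_rotvec(-cy*phi); la=_ro.apply(la); lj=_ro.apply(cx); lrot=rot(la,lj)
LP=case([0,-.003,.042])+la*.015
E
python3 - <<'E'
from h import *
s=manip.state(); q0=np.array(s["joint_pos"]); q1=ik(LP+ez*.22,lrot)
print(np.round(q0,2),np.round(q1,2)); q1=np.array(q1)
print(ik(LP,lrot))
for f in(.25,.5,.75,1.):
    manip.set_joints(list(q0+f*(q1-q0))); pr(f)
for n in("side","top"):
    c=cams.capture(n); cv2.imwrite(f"pics/{n}6.png",c["image"])
E
```

```text
[-0.73  0.7   1.36  0.79  2.15  2.28] [ 0.29 -0.18  2.11  0.16  0.8   0.25]
[0.29064174 0.11925073 2.29252756 0.36460294 0.33213957 0.01589931]
0.25 19.12 [ 0.5928 -0.056   0.2526] F [ 0.1 -0.8 -4.4] M [-0.82 -0.06  0.02] w 0.0224
0.5 19.68 [0.5781 0.0556 0.2255] F [ 0.6 -1.  -4.2] M [-0.58  0.04 -0.03] w 0.0226
0.75 20.24 [0.5579 0.141  0.2213] F [ 0.9 -0.6 -4.1] M [-0.51  0.29 -0.07] w 0.0225
1.0 20.8 [0.5321 0.2252 0.2475] F [ 0.5 -0.5 -4.4] M [-0.49  0.44 -0.  ] w 0.0228
```

View pics/top6.png

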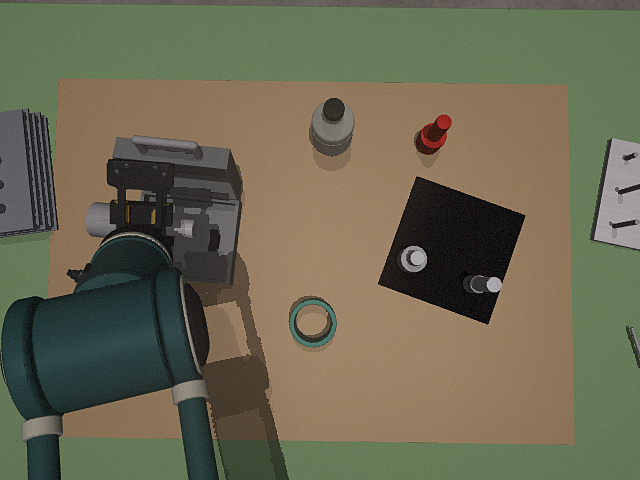

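View pics/side6.png

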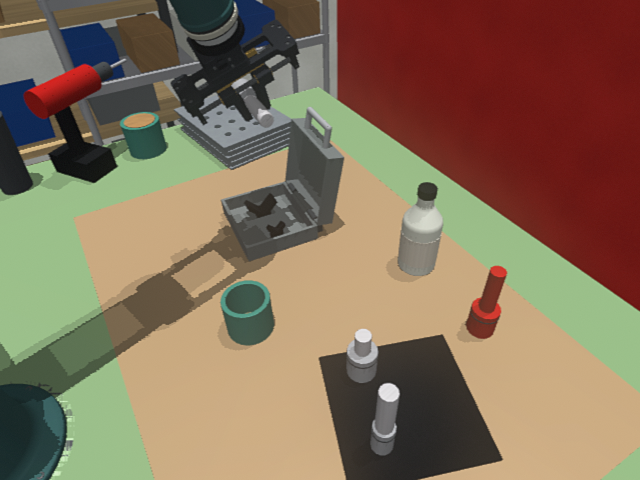

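The gauge lies across the jaws above the case. The wide end is at top-view (98,220), towards +y, and the handle end is at top (187,228) and side (263,117). I'll measure its tilt and offset against the expected pose.

```bash
python3 - <<'E'
from h import *
np.set_printoptions(precision=4,suppress=True)
s=manip.state();tp=np.array(s["tool_pos"]);Rm=R.from_rotvec(s["tcp_rot"]).as_matrix()
gp=tp-Rm[:,0]*.015; g=Rm@R.from_rotvec(lrot).as_matrix().T@(-cy)
def cc(P): d=P-np.r_[C,0]; return np.c_[d@cx,d@cy,d[...,2]]
print("exp grasp case",cc(gp[None]),"axis",g@cx,g@cy,g@ez)
T=cams.capture("top");S=cams.capture("side")
for n,c,boxes in(("T",T,{"wide":(86,200,113,240),"handle":(176,215,197,240)}),("S",S,{"handle":(250,100,280,130)})):
    W=cloud(c);hsv=cv2.cvtColor(c["image"],cv2.COLOR_BGR2HSV)
    for k,(u0,v0,u1,v1) in boxes.items():
        P=W[v0:v1,u0:u1].reshape(-1,3);P=P[(np.abs(P[:,2]-.26)<.05)];q=cc(P)
        print(n,k,len(q),"min",np.percentile(q,2,0),"max",np.percentile(q,98,0))
        for y0 in np.arange(-.075,.08,.01):
            b=q[(q[:,1]>y0)&(q[:,1]<y0+.01)]
            if len(b)>15: print("   y",round(y0+.005,3),len(b),"x",np.percentile(b[:,0],[3,97]),"ztop",np.percentile(b[:,2],95))
cv2.imwrite("pics/crop6.png",np.hstack([cv2.resize(T["image"][180:260,70:210],(400,228),interpolation=2),cv2.resize(S["image"][80:148,200:320],(400,228),interpolation=2)]))
E
```

```text
exp grasp case [[ 0.0012 -0.0046  0.2612]] axis -0.004345221566527624 -0.9999904649357276 0.00043484154012282943
T wide 773 min [-0.0206  0.0311  0.2665] max [0.0201 0.0611 0.2846]
   y 0.03 70 x [-0.0155  0.0075] ztop 0.2849338452979442
   y 0.04 254 x [-0.019   0.0191] ztop 0.2839384919808203
   y 0.05 268 x [-0.0204  0.0196] ztop 0.28381542428694834
   y 0.06 181 x [-0.0205  0.0202] ztop 0.2836145156391573
T handle 383 min [-0.0103 -0.0684  0.2575] max [ 0.0122 -0.047   0.2762]
   y -0.07 103 x [-0.0093  0.0111] ztop 0.27455411625748344
   y -0.06 153 x [-0.0101  0.0119] ztop 0.2756075249120605
   y -0.05 126 x [-0.0103  0.012 ] ztop 0.27584858105837773
S handle 505 min [-0.0102 -0.0681  0.2475] max [ 0.0253 -0.0099  0.2743]
   y -0.07 151 x [-0.0085  0.0115] ztop 0.2730416158894955
   y -0.06 58 x [-0.0103  0.0104] ztop 0.27438348759668757
   y -0.05 53 x [-0.0103  0.0088] ztop 0.27425841229602604
   y -0.04 48 x [-0.0102  0.0089] ztop 0.2740938510398169
   y -0.03 49 x [-0.0103  0.0098] ztop 0.27402846808258624
   y -0.02 57 x [-0.0098  0.0237] ztop 0.27370006551375414
   y -0.01 88 x [-0.0091  0.0266] ztop 0.272895036593406
```

View pics/crop6.png

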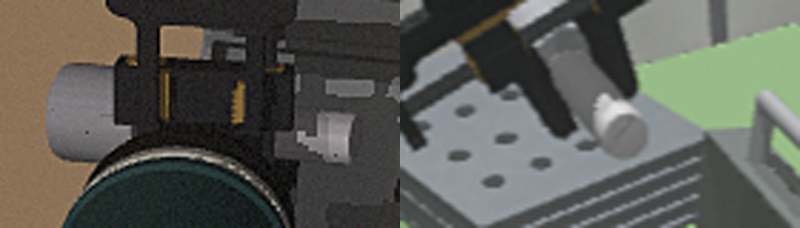

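Level and centred within about 1 mm: axis z is 0.262 at the wide end and 0.263 at the handle. Lowering, with the last few millimetres in small steps watching the force.

```bash
python3 - <<'E'
from h import *
manip.move_linear(LP+ez*.05,.12,lrot); pr("50")
manip.move_linear(LP+ez*.010,.06,lrot); pr("10")
for d in(.006,.004,.003,.002,.001,0,-.001,-.002,-.003):
    manip.move_linear(LP+ez*d,.02,lrot); manip.dwell(.1); pr(d)
    if manip.state()["contact_force"][2]>-1.5: break
for n in("side","top"):
    c=cams.capture(n); cv2.imwrite(f"pics/{n}7.png",c["image"])
E
```

```text
50 22.57 [0.5329 0.2267 0.0795] F [-0.5 -0.3 -4.3] M [-0.43  0.5  -0.01] w 0.0227
10 23.38 [0.5323 0.2265 0.0384] F [ 0.3  0.  -4.3] M [-0.4   0.42  0.  ] w 0.0225
0.006 23.83 [0.5321 0.2264 0.0345] F [ 0.1 -0.  -4.5] M [-0.44  0.49 -0.02] w 0.0224
0.004 24.18 [0.532  0.2264 0.0323] F [-0.9  0.2 -4.8] M [-0.39  0.45 -0.01] w 0.0226
0.003 24.53 [0.5321 0.2264 0.0314] F [-0.2  0.5 -4.6] M [-0.38  0.42 -0.03] w 0.0225
0.002 24.88 [0.5324 0.2265 0.0307] F [ 0.4 -0.  -3.1] M [-0.36  0.34 -0.03] w 0.0227
0.001 25.23 [0.5326 0.2265 0.0298] F [ 0.7 -0.3 -1.7] M [-0.25  0.14 -0.17] w 0.0227
0 25.58 [0.533  0.2266 0.0292] F [ 2.4 -1.2  0.9] M [-0.15 -0.1  -0.21] w 0.0224
```

View pics/side7.png

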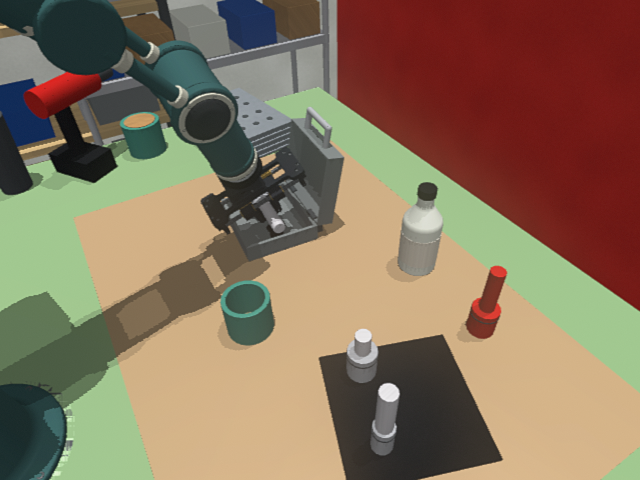

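View pics/top7.png

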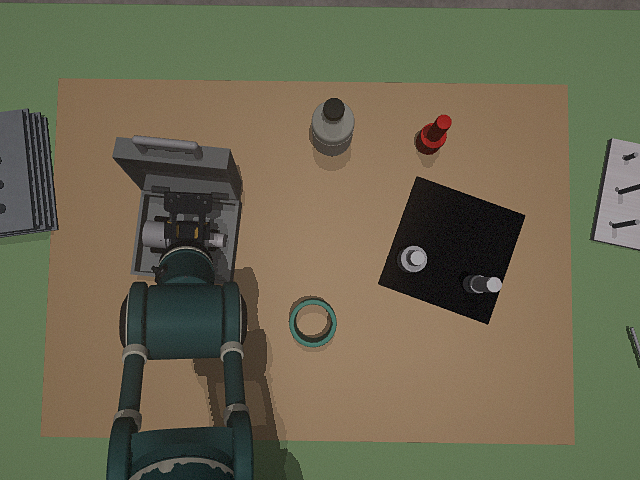

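The weight came off at the expected height (axis z 0.042). Release gently and withdraw along the tool axis.

```bash
python3 - <<'E'
from h import *
np.set_printoptions(precision=4,suppress=True)
manip.set_gripper(.028); pr("rel"); manip.set_gripper(.038); pr("rel2")
p=np.array(manip.state()["tool_pos"])
manip.move_linear(p-la*.03,.06,lrot); pr("r")
manip.move_linear(p-la*.14,.15,lrot); pr("out")
manip.move_pose([.40,-.02,.38],rot(-ez,cx)); pr("away")
T=cams.capture("top");S=cams.capture("side")
cv2.imwrite("pics/side8.png",S["image"]);cv2.imwrite("pics/top8.png",T["image"])
E
```

```text
rel 25.98 [0.5312 0.2264 0.0278] F [-0.4  0.1  0.8] M [-0.13  0.23 -0.01] w 0.028
rel2 26.34 [0.5319 0.2264 0.0283] F [-0.4  0.1  0.5] M [-0.16  0.26 -0.07] w 0.0381
r 26.99 [0.5215 0.2196 0.056 ] F [-0.6 -0.8  0.7] M [-0.16  0.23  0.04] w 0.0379
out 27.88 [0.482  0.1945 0.1544] F [-0.   0.2  0.5] M [-0.21  0.23 -0.05] w 0.0378
away 29.08 [ 0.3999 -0.0196  0.3784] F [-0.4 -0.6  0.2] M [-0.14  0.08 -0.01] w 0.0377
```

View pics/top8.png

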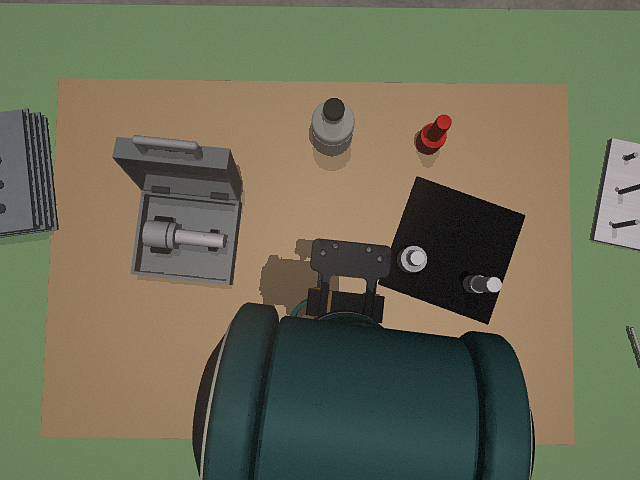

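View pics/side8.png

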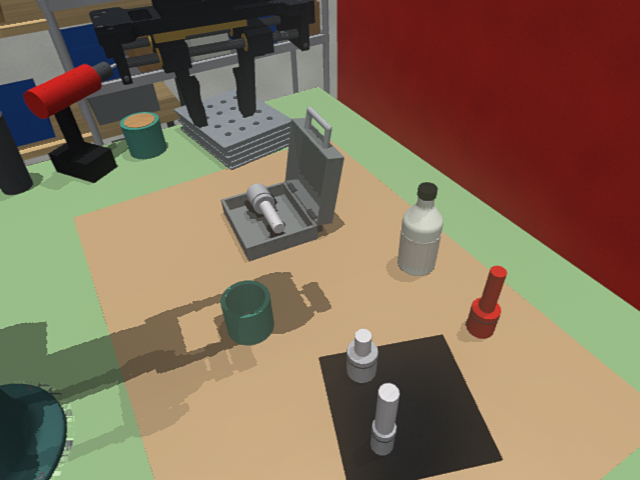

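The gauge lies in both saddles, wide end at top-view (158,234) and handle end at (225,240). The lid is open and everything else is where it was. I'll check the numbers, then hand in.

```bash
python3 - <<'E'
from h import *
np.set_printoptions(precision=4,suppress=True)
T=cams.capture("top");W=cloud(T);z=W[...,2]
d=W-np.r_[C,0];X,Y=d@cx,d@cy
m=(z>.046)&(z<.075)&(np.abs(X)<.035)&(np.abs(Y)<.075)
print("y ends",np.percentile(Y[m],[1,99]))
ax=[]
for y0 in np.arange(-.06,.065,.02):
    b=m&(Y>y0)&(Y<y0+.02); zt=np.percentile(z[b],90); r=.022 if y0>=.019 else .012
    print(round(y0+.01,2),b.sum(),"x mid",(np.percentile(X[b],3)+np.percentile(X[b],97))/2,"ztop",zt)
z2=(z>.19);mm=np.zeros_like(m);mm[130:165,130:205]=z2[130:165,130:205];print("lid bar",np.nanmedian(W[mm],0))
E
```

```text
y ends [-0.0657  0.0624]
-0.05 166 x mid 0.0002879239455195774 ztop 0.05586758701663319
-0.03 165 x mid 0.0006190876788522226 ztop 0.055652092883573576
-0.01 165 x mid 0.00035627423419221007 ztop 0.056060334801443436
0.01 266 x mid 0.00029630189610032817 ztop 0.06394495998451516
0.03 317 x mid -9.887909126796504e-06 ztop 0.06585892797605068
0.05 319 x mid 0.00018941534826976206 ztop 0.06535983757816315
0.07 49 x mid 0.0006700542232899523 ztop 0.06451905205944716
lid bar [0.6434 0.214  0.211 ]
```

```bash
python3 -c "
from h import *
order.close_job(); pr('done')"
```

```text
the job is handed in; nothing more can be done
the job is handed in; nothing more can be done
```

The big plug gauge is lying in its cradle with the lid open on its stop, and I handed the job in at about 29 s on the robot clock. I opened the lid by its bar and took the gauge by the handle from its free side. I laid it down with the tool leaning away from the lid, lowering in 1 mm steps until the saddles took its weight.

**Last checks, from the top camera in the case's frame:**
- **Position across and lengthwise:** the gauge's axis is within 0.7 mm of the cradle axis. Its ends are at y of about -0.066 and +0.062 m, so it sits about 2 mm off centre lengthwise.
- **Direction and height:** the wide end is towards +y. The axis is about 43–44 mm above the bench at both ends, and this camera reads 1–2 mm high on the bench.
- **Lid:** the bar matches the fully open position to about 2 mm in plan. It read 6 mm higher than calculated because the camera sees the top of the 12 mm bar.
- **Everything else:** the other two gauges, bottle and roll look unmoved by eye. I didn't measure them again, and the arm partly hid the roll in the last top view.

No check failed. The outside force on the tool stayed around 11 N or less wherever I read it.

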